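Screw the filler plug back into the lubrication reservoir

ROBOT

A 7-joint arm with a two-finger parallel gripper is mounted at the origin on the work surface. World frame = base frame: x ahead of the robot, y to its left, z up, the work surface at z = 0. Lengths are in m, angles in rad, forces in N, time in s.
With the tool pointing down it reaches from about 0.4 to 0.85 m from the base axis. Payload 10.4 kg.
Tool frame: the origin (TCP) lies at the very end of the fingers, on their centre line; the grasp point (between the pads) lies r.pinch_z behind it (r.pinch_z is the distance from the TCP to the grasp point, in m); z points along the fingers, x is the direction in which the jaws open and shut, and the axes are right-handed (so a half turn about z gives the same grasp; the last joint's range is limited). The gripper opens to 87 mm and grips with 3 to 60 N. Pads are 19 mm wide; open, the fingers measure 117 mm over their backs; the gripper's body (75 mm by 190 mm) begins 51 mm behind the grasp point.
Start: joints at [1.256, 0.332, -0.065, 1.46, 0.022, 1.35, -0.088], TCP at [0.18, -0.599, 0.223] pointing down, gripper open.
Joint ranges: [-2.6, 2.6], [-0.5, 2.12], [-1.47, 1.34], [0.16, 2.42], [-1.27, 4.41], [0.06, 2.06], [-2.6, 2.6]. Speed limits (rad/s): [2.22, 2.22, 2.79, 2.79, 3.14, 3.14, 3.14].

INTERFACE

Orientations are given as a unit quaternion [x, y, z, w].
In Python, from bench import r gives the robot as it stands.
- The arm moves only by the tool carry_out, never from a script. Its argument "increments" is text: rows parted by semicolons, each of 7 numbers parted by spaces: the turn, a rotation vector about the tool's x, y, z in degrees, then the shift along the tool's x, y, z in m, then the finger opening in m, from 0 to 0.087. A call has exactly 5 rows; each row is the pose to reach, as a shift and turn from the pose measured when the call began, along the tool's axes at that moment; what a row does not reach only later rows make up. A row lasts 1/8 s, in which the tool goes at most 62.5 mm and 10.7 degrees, less where a joint would pass 70% of its speed; a pose out of reach is approached as far as the arm can. A call with a gripper value outside its range is refused whole. The fingers move at their own pace and stop on an object; "squeeze" is the grip in N (left out, the last holds). Time passes only in rows, so rows that repeat a pose let the fingers close, or fill a call up. It gives the time, the measured TCP pose, the force and the opening at its end, in the units of the state.
- r.read_state(): the state, without advancing time (a new reading comes with each control period).
- r.camera(name): name is "scene" or "side" or "wrist"; returns (picture, depth): 480x640x3 uint8, blue, green, red; 480x640 float32, m along the optical axis (not along the pixel's ray), 0 where there is no reading.
- r.camera_model(name): a dict with "K" (3x3 intrinsics, pixels), "extrinsics" (4x4, takes a point from camera to world coordinates). Camera axes: x right, y down, z forward; pixel columns grow to the right and rows downward; lengths in m; the calibration is good to about 2 mm. The wrist camera is an equidistant fisheye: a pixel r from the principal point sees the ray r / f radians off the axis. A picture is of the moment at which its call begins: read the wrist's pose just before it. camera_model takes no time and is no camera call; for the wrist camera it gives the pose at the moment of the call.
- r.close_job(): hands the job in, once; it reports no verdict.
The state is a dict: "time": time; "joint_positions": joint angles; "joint_vel": joint speeds; "joint_torque": joint torques, N m; "ee_pos": TCP position; "eef_rot": TCP orientation; "ft_force": force on the tool from outside, world axes, zero at the start; "torque": the same for the moment, N m; "width": finger opening in m.
Only numpy, scipy, OpenCV 4.12 (cv2) and the standard library are available. Lean on these libraries where they do the work, as an engineer would, in place of code of your own. Each camera call takes 0.05 s, during which the arm holds its last target.

TASK

Put the steel filler plug back into the neck of the reservoir: set it in upright, turn it gently backwards until it drops into the start of the thread, then screw it in clockwise until its flange sits down on the rim all round, and let go. Use only light force so that the thread is not crossed or damaged (never more than 45 N between plug and neck), and leave the other things on the machine bed alone.

Things in the scene. Friction and masses are not known exactly. Their poses are not given: they have to be found in the camera images.
- plug: the filler plug: bare steel, loose, 0.18 to 0.33 kg, standing upright on the table. Origin: centre of its underside; z up its axis. A round core 36 mm across, 32 mm long; above it a flange 64 mm across, 8 mm thick (32 to 40 mm above the origin); on top an upright grip bar to hold it by, 58 mm long (along the plug's x), 12 mm thick (along y), 30 mm high (40 to 70 mm above the origin)
- flange (a point): point on the plug's axis at the underside of its flange, 32 mm above the plug's origin
- bar (a point): point on the plug's axis inside the grip bar, 58 mm above the plug's origin, 12 mm below the top of the bar
- lugs (a point): point on the plug's axis, 4 mm above its origin, at the height of three stubby thread lugs that stand out of the core's lower end, 120 degrees apart (one along the plug's +x). Each is 9.5 mm long and 4.5 mm thick, reaches 23 mm from the axis; lowest edge 0.7 mm above the plug's underside
- reservoir: the fixed lubrication reservoir: a white box 150 x 190 x 60 mm with a grey lid plate (170 x 210 mm, top at 60 mm); upright in its middle an open filler neck 66 mm across, 44 mm high, bore 49 mm. Origin: centre of the underside; z up the neck's axis. In the neck is a three-start right-hand thread; how it is turned differs each time and is not told by the reservoir's yaw
- neck_rim (a point): centre of the neck's mouth, 104 mm above the reservoir's origin, z up, level with the rim on which the flange must sit. Plug and thread have 1.5 mm of play sideways. From the thread start the plug goes down 5 mm per radian of clockwise turn (seen from above), with up to 3 mm of axial play, for 2.1 to 2.7 rad until the flange meets the rim; 0.5 rad more would take up the play
- ledges (a point): on the neck's axis, 10 mm below the rim, level with the flat tops of the thread ledges (39 mm free between them). Set in, the lugs first rest there, flange 21 mm above the rim, or 24 mm if on a stop: each ledge ends in a stop 3 mm high that blocks clockwise turning. Turned anticlockwise (up to 2.1 rad) they slide off the ledges into the starts; off a stop they first click down 3 mm
- thread_start (a point): on the neck's axis, 19 mm below the rim: about where the lugs lie once they have dropped some 9 mm into the three thread starts, windows about 0.3 rad wide of turn, 120 degrees apart; the flange underside is then 10 to 13 mm above the rim. From here the plug can be turned clockwise only, under the ledges
- roller: bystander: black rubber guide roller with a hole, 52 mm across, 30 mm high; origin under its centre
- spare_knob: bystander: black plastic knob, 34 mm across, 30 mm high; origin under its centre
- hex_driver: bystander: screwdriver lying on the table, tip towards its own +x
- spanner: bystander: spanner lying on the table along its own x
- grease_can: bystander: closed can, 60 mm across, 100 mm high; origin under its centre
- bearing: bystander: steel bearing ring, 40 mm across, 14 mm high; origin under its centre
- guide_block: bystander: aluminium block 60 x 35 x 22 mm; origin under its centre
Mind the look-alikes: they are no part of the job. Leave any pink or turquoise look-alike of the plug alone.

How it is judged:
By the outcome, as a careful person would: the job done as asked, in the order asked, and still so for the second after the job is handed in, with the robot touching nothing.
It also fails if it takes over 72 s, if anything falls off the work surface, if the arm or the gripper's body presses on something with over 40 N, if the wrist force passes 120 N, or if a joint passes its speed limit or range.

## Working session

There is one attempt and no reset: what is moved stays moved. The work goes in short steps, Python scripts to look and compute and a tool call to move; the robot and the scene stay as the last step left them, time stands still between calls to the robot, and variables do not carry over. Pictures are saved under pics/ and viewed, and the job is handed in when it is done.

Besides the shell and the picture viewer there is one more tool, called after "Request:" in YAML: its name, and indented under it one key for each argument. carry_out: Moves the arm, as the interface text tells. Its arguments: {"type":"object","properties":{"increments":{"type":"string"},"squeeze":{"type":"number"}},"required":["increments"]}

```bash
ls; mkdir -p pics
python3 - <<'E'
from bench import r
import cv2, numpy as np
s=r.read_state(); print({k:np.round(v,4).tolist() if not isinstance(v,float) else v for k,v in s.items()}, r.pinch_z)
for n in ("scene","side"):
    im,d=r.camera(n); cv2.imwrite(f"pics/{n}0.png",im); np.save(f"pics/{n}0.npy",d)
    m=r.camera_model(n); print(n,np.round(m["K"],2).tolist(),np.round(m["extrinsics"],4).tolist())
E
```

```text
pics
{'time': 0.0, 'joint_positions': [1.2564, 0.3329, -0.0647, 1.461, 0.0216, 1.3499, -0.0885], 'joint_vel': [0.0014, -0.0001, 0.0006, 0.0006, 0.0011, 0.0003, -0.0014], 'joint_torque': [-0.0007, -62.3246, 0.0241, -38.9883, -0.0613, 0.0399, 0.0001], 'ee_pos': [0.1797, -0.5982, 0.2217], 'eef_rot': [0.8024, -0.5968, -0.0006, -0.0004], 'ft_force': [0.3341, 0.1252, -0.0855], 'torque': [0.0157, -0.0092, 0.0089], 'width': 0.08758175366732338} 0.0187
scene [[537.6, 0.0, 327.56], [0.0, 537.6, 231.71], [0.0, 0.0, 1.0]] [[0.8678, 0.348, -0.3547, 0.9261], [0.4965, -0.5789, 0.6468, -0.7321], [0.0197, -0.7374, -0.6751, 0.8181], [0.0, 0.0, 0.0, 1.0]]
side [[569.43, 0.0, 323.75], [0.0, 569.43, 240.68], [0.0, 0.0, 1.0]] [[-0.9474, -0.2026, 0.2477, 0.2635], [-0.3199, 0.6176, -0.7185, 0.7662], [-0.0074, -0.7599, -0.65, 0.8247], [0.0, 0.0, 0.0, 1.0]]
```

View pics/scene0.png

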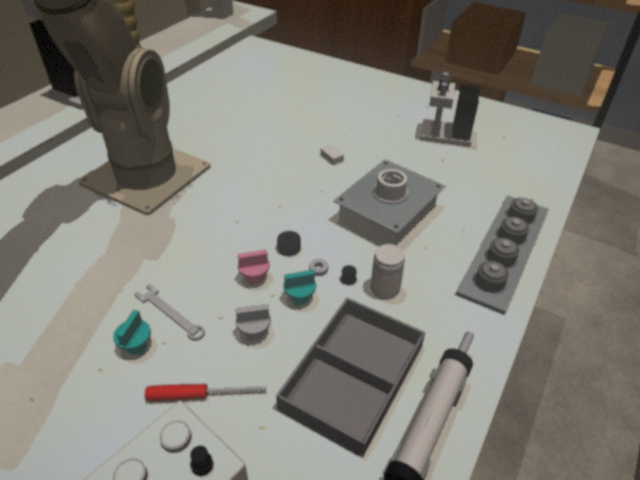

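View pics/side0.png

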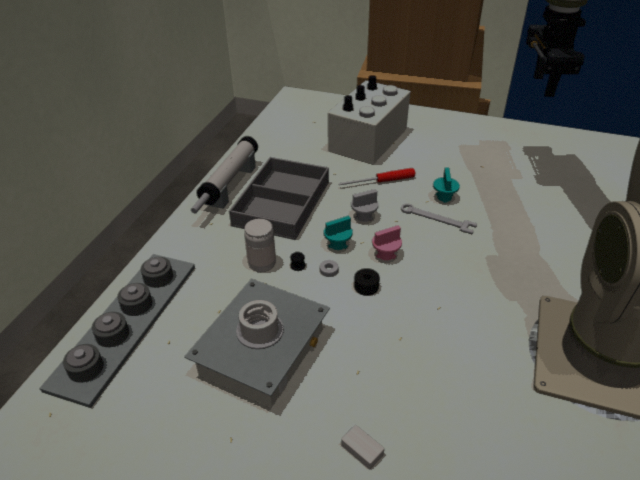

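Candidates for the plug in the scene view are grey (253,322), pink (254,265), turquoise (300,287) and turquoise (132,332). The grey one matches "bare steel"; the side view shows it at (365,206). The reservoir neck is at scene (392,182) and side (259,320). Next I'll crop both and measure them.

```bash
cat > h.py <<'E'
import cv2, numpy as np
from bench import r
def cloud(name,d,m=None):
    m=m or r.camera_model(name); K=m["K"];E=np.array(m["extrinsics"])
    v,u=np.indices(d.shape); 
    P=np.stack([(u-K[0][2])/K[0][0]*d,(v-K[1][2])/K[1][1]*d,d],-1)
    W=P@E[:3,:3].T+E[:3,3]; W[d<=0]=np.nan
    return W
def proj(name,p):
    m=r.camera_model(name);E=np.array(m["extrinsics"]);q=E[:3,:3].T@(np.array(p)-E[:3,3]);k=np.array(m["K"])@q
    return k[:2]/k[2]
def circ(xy):
    A=np.c_[2*xy,np.ones(len(xy))]; s=np.linalg.lstsq(A,(xy**2).sum(1),rcond=None)[0]
    return s[:2],np.sqrt(s[2]+s[:2]@s[:2])
E
python3 - <<'E'
from h import *
crops=[]
for n,(pu,pv),(nu,nv) in (("scene",(253,322),(392,190)),("side",(365,206),(259,325))):
    im=cv2.imread(f"pics/{n}0.png");d=np.load(f"pics/{n}0.npy");W=cloud(n,d)
    for (u,v) in ((pu,pv),(nu,nv)):
        crops.append(cv2.resize(im[v-40:v+40,u-40:u+40],(380,290) if 0 else (290,290),interpolation=cv2.INTER_CUBIC))
    B=W[pv-30:pv+30,pu-28:pu+28].reshape(-1,3);B=B[~np.isnan(B[:,0])]
    print(n,"table z",np.median(B[B[:,2]<.01][:,2]))
    top=B[(B[:,2]>.064)&(B[:,2]<.085)]
    c,(w,h),a=cv2.minAreaRect((top[:,:2]*1000).astype(np.float32)); ev,V=np.linalg.eigh(np.cov(top[:,:2].T))
    print(" bar top n",len(top),"zmed",np.median(top[:,2]),"rect",c,w,h,a,"axis yaw",np.degrees(np.arctan2(V[1,1],V[0,1])),"mean",top.mean(0))
    fl=B[(B[:,2]>.036)&(B[:,2]<.046)]
    print(" flange n",len(fl),fl[:,:2].min(0),fl[:,:2].max(0),cv2.minEnclosingCircle((fl[:,:2]*1000).astype(np.float32)))
    B=W[nv-45:nv+45,nu-55:nu+55].reshape(-1,3);B=B[~np.isnan(B[:,0])]
    lid=B[(B[:,2]>.05)&(B[:,2]<.07)];rim=B[(B[:,2]>.099)&(B[:,2]<.112)]
    print(" lid z",np.median(lid[:,2]),"rim n",len(rim),np.median(rim[:,2]),"encl",cv2.minEnclosingCircle((rim[:,:2]*1000).astype(np.float32)),"circ",circ(rim[:,:2]))
    L=cv2.minAreaRect((lid[:,:2]*1000).astype(np.float32));print(" lid rect",L)
cv2.imwrite("pics/crops0.png",np.vstack([np.hstack(crops[:2]),np.hstack(crops[2:])]))
E
```

```text
scene table z 0.0005940615184905074
 bar top n 228 zmed 0.06980325687026884 rect (517.5977172851562, -259.490966796875) 57.15126037597656 15.175009727478027 39.5700569152832 axis yaw -139.3782065798734 mean [ 0.51812155 -0.26061757  0.06937696]
 flange n 437 [ 0.48789697 -0.29157972] [ 0.54875786 -0.23203999] ((515.7326049804688, -260.2540283203125), 33.57063293457031)
 lid z 0.06063529309095145 rim n 266 0.10357616059459912 encl ((585.7376098632812, 181.0215606689453), 35.239864349365234) circ (array([0.58507264, 0.18017283]), np.float64(0.02897457071751045))
 lid rect ((583.5028686523438, 181.87319946289062), (215.53656005859375, 172.79141235351562), 81.8381118774414)
side table z -0.000511946859243162
 bar top n 282 zmed 0.06857005757144696 rect (507.9957580566406, -183.59375) 109.52706909179688 161.10244750976562 29.179094314575195 axis yaw 116.65767594273919 mean [ 0.49660039 -0.18746638  0.06838204]
 flange n 331 [ 0.48595254 -0.27254311] [ 0.54831472 -0.12649241] ((517.1009521484375, -199.51776123046875), 76.85649871826172)
 lid z 0.05972650874657859 rim n 488 0.10301159151353384 encl ((584.8163452148438, 184.29331970214844), 34.23918914794922) circ (array([0.58396607, 0.18524856]), np.float64(0.0288043205094836))
 lid rect ((583.8218994140625, 182.496826171875), (213.715576171875, 171.69027709960938), 82.14751434326172)
```

View pics/crops0.png

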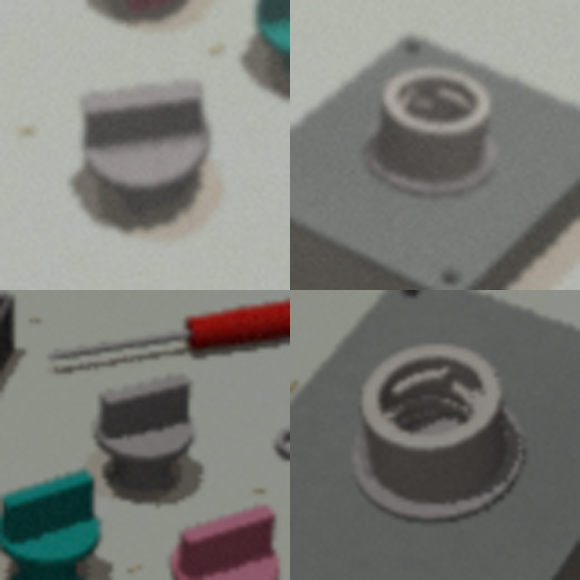

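The crops confirm it: the plug is bare grey steel with an upright bar, and the neck is white with thread ledges visible inside. The two views agree on the plug at about (0.517, -0.260) with the bar at about 40°, and the neck at about (0.584, 0.182). Lid, rim and bar heights match the data. Next: neighbour clearances and the first move.

```bash
cat >> h.py <<'E'
from scipy.spatial.transform import Rotation as R
def inc(p,yaw=None,dyaw=None):
    """increment to world TCP target, tool down, tool x yaw (deg, world)"""
    s=r.read_state(); R0=R.from_quat(s["eef_rot"]).as_matrix(); p0=np.array(s["ee_pos"])
    y0=np.degrees(np.arctan2(R0[1,0],R0[0,0]))
    if yaw is None: yaw=y0+(dyaw or 0)
    c,t=np.cos(np.radians(yaw)),np.sin(np.radians(yaw))
    Rt=np.array([[c,t,0],[t,-c,0],[0,0,-1.]])
    rv=np.degrees(R.from_matrix(R0.T@Rt).as_rotvec()); sh=R0.T@(np.array(p)-p0)
    print("yaw0 %.2f tilt %.2f"%(y0,np.degrees(np.arccos(-R0[2,2]))),"p0",p0.round(4),"rv",rv.round(2),"sh",sh.round(4),"w",round(s["width"],4),"q7",np.round(s["joint_positions"][6],3),"t",round(s["time"],2)); return rv,sh
E
python3 - <<'E'
from h import *
from scipy import ndimage
n="side";d=np.load("pics/side0.npy");W=cloud(n,d);n2="scene";W2=cloud(n2,np.load("pics/scene0.npy"))
P=np.vstack([W.reshape(-1,3),W2.reshape(-1,3)]);P=P[~np.isnan(P[:,0])]
a=P[(np.hypot(P[:,0]-.517,P[:,1]+.260)<.036)]
for lo,hi in ((.062,.08),(.036,.046)):
    for Wn in (W,W2):
        q=Wn.reshape(-1,3);q=q[~np.isnan(q[:,0])];q=q[(np.hypot(q[:,0]-.517,q[:,1]+.260)<.040)&(q[:,2]>lo)&(q[:,2]<hi)]
        print(lo,cv2.minAreaRect((q[:,:2]*1000).astype(np.float32)))
near=P[(P[:,2]>.035)&(P[:,2]<.2)&(np.hypot(P[:,0]-.517,P[:,1]+.260)>.045)&(np.hypot(P[:,0]-.517,P[:,1]+.260)<.2)]
g,c=np.unique((near[:,:2]/.015).round().astype(int),axis=0,return_counts=True)
for k,m in zip(g,c):
    if m>25: print((k*.015).round(3),m,end=';')
print()
inc([.517,-.260,.16],-50)
E
```

```text
0.062 ((517.8114013671875, -255.46902465820312), (57.51651382446289, 16.424537658691406), 40.915889739990234)
0.062 ((517.478271484375, -259.58966064453125), (57.46110916137695, 15.175009727478027), 39.5700569152832)
0.036 ((513.6637573242188, -244.392333984375), (59.858516693115234, 42.49238204956055), 16.93116569519043)
0.036 ((518.61572265625, -262.3032531738281), (58.264366149902344, 60.42265701293945), 87.0339126586914)
[ 0.345 -0.375] 29;[ 0.345 -0.36 ] 46;[ 0.36  -0.375] 73;[ 0.36 -0.36] 32;[ 0.375 -0.405] 27;[ 0.375 -0.39 ] 76;[ 0.375 -0.375] 62;[ 0.42  -0.165] 135;[ 0.42 -0.15] 115;[ 0.42  -0.135] 33;[ 0.42 -0.12] 33;[ 0.435 -0.165] 79;[ 0.435 -0.15 ] 161;[ 0.435 -0.135] 109;[ 0.435 -0.12 ] 41;[ 0.45  -0.165] 41;[ 0.45 -0.15] 83;[ 0.45  -0.135] 160;[ 0.45 -0.12] 106;[ 0.465 -0.165] 27;[ 0.465 -0.15 ] 35;[ 0.465 -0.135] 59;[ 0.525 -0.165] 100;[ 0.525 -0.15 ] 97;[ 0.525 -0.135] 33;[ 0.525 -0.12 ] 27;[ 0.54  -0.165] 107;[ 0.54 -0.15] 160;[ 0.54  -0.135] 101;[ 0.54 -0.12] 32;[ 0.555 -0.165] 51;[ 0.555 -0.15 ] 108;[ 0.555 -0.135] 156;[ 0.555 -0.12 ] 92;[ 0.57  -0.165] 37;[ 0.57 -0.15] 49;[ 0.57  -0.135] 91;[ 0.57 -0.12] 48;[ 0.645 -0.375] 31;[ 0.645 -0.36 ] 61;[ 0.645 -0.345] 53;[ 0.645 -0.33 ] 49;[ 0.645 -0.315] 51;[ 0.645 -0.3  ] 53;[ 0.645 -0.285] 47;[ 0.645 -0.27 ] 48;[ 0.645 -0.255] 65;[ 0.645 -0.24 ] 48;[ 0.645 -0.225] 46;[ 0.645 -0.21 ] 46;[ 0.645 -0.195] 46;[ 0.645 -0.18 ] 43;[ 0.645 -0.165] 44;[ 0.645 -0.15 ] 45;[ 0.645 -0.135] 69;[ 0.66  -0.375] 35;[ 0.66 -0.36] 34;[ 0.66  -0.255] 39;[ 0.66  -0.135] 64;[ 0.675 -0.375] 39;[ 0.675 -0.36 ] 35;[ 0.675 -0.255] 36;[ 0.69  -0.255] 39;[ 0.705 -0.255] 38;
yaw0 -73.28 tilt 0.07 p0 [ 0.1797 -0.5983  0.2219] rv [-1.000e-02  7.000e-02 -2.328e+01] sh [-0.2268 -0.4204  0.0621] w 0.0871 q7 -0.088 t 0.1
```

Request:
carry_out:
  increments: "0 0 -3 -0.027 -0.05 0.003 0.087; 0 0 -6 -0.054 -0.1 0.006 0.087; 0 0 -9 -0.081 -0.15 0.009 0.087; 0 0 -12 -0.108 -0.2 0.012 0.087; 0 0 -15 -0.135 -0.25 0.015 0.087"
  squeeze: 25

```text
time: 0.72
ee_pos: [0.3812, -0.3954, 0.2067]
eef_rot: [0.874, -0.486, -0.001, -0.0]
ft_force: [0.8, 0.3, -0.3]
width: 0.0869
```

```bash
python3 -c "
from h import *
inc([.517,-.260,.17],-50)"
```

```text
yaw0 -58.19 tilt 0.08 p0 [ 0.3812 -0.3954  0.2067] rv [-0.01  0.08 -8.19] sh [-0.0435 -0.1868  0.0368] w 0.0869 q7 -0.337 t 0.72
```

Request:
carry_out:
  increments: "0 0 -2 -0.012 -0.05 0.01 0.087; 0 0 -4 -0.024 -0.1 0.02 0.087; 0 0 -6 -0.036 -0.15 0.03 0.087; 0 0 -8.2 -0.0435 -0.187 0.037 0.087; 0 0 -8.2 -0.0435 -0.187 0.037 0.087"

```text
time: 1.35
ee_pos: [0.5187, -0.2563, 0.1687]
eef_rot: [0.908, -0.42, -0.001, -0.001]
ft_force: [-0.3, 0.2, 1.5]
width: 0.087
```

```bash
python3 -c "
from h import *
inc([.517,-.260,.0435],-50)
m=r.camera_model('wrist');print(np.round(m['K'],1).tolist(),np.round(m['extrinsics'],4).tolist())
im,d=r.camera('wrist');cv2.imwrite('pics/w1.png',im);np.save('pics/w1.npy',d);np.save('pics/w1E.npy',m['extrinsics'])"
```

```text
yaw0 -49.66 tilt 0.22 p0 [ 0.5187 -0.2563  0.1687] rv [-0.07  0.21  0.34] sh [0.0022 0.0038 0.1252] w 0.087 q7 -0.576 t 1.35
[[371.6, 0.0, 316.7], [0.0, 371.6, 235.9], [0.0, 0.0, 1.0]] [[0.647, -0.7373, -0.1943, 0.5709], [-0.7625, -0.6266, -0.1611, -0.2129], [-0.003, 0.2523, -0.9676, 0.3307], [0.0, 0.0, 0.0, 1.0]]
```

View pics/w1.png

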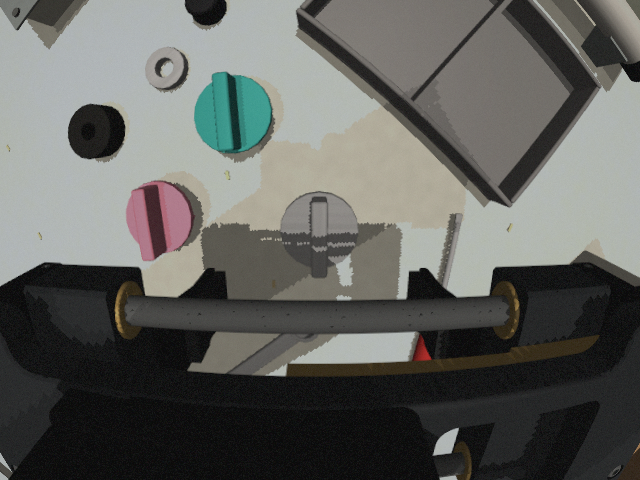

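The wrist view shows the grey plug at (319,229) with its bar running from (319,198) to (319,275), lying between the open fingers. I'll refine its pose from the wrist depth.

```bash
cat >> h.py <<'E'
def wcloud(d,E,K):
    v,u=np.indices(d.shape);x=(u-K[0][2])/K[0][0];y=(v-K[1][2])/K[1][1];th=np.hypot(x,y)+1e-9
    s=np.tan(th)/th; P=np.stack([x*s*d,y*s*d,d],-1);W=P@E[:3,:3].T+E[:3,3];W[d<=0]=np.nan;return W
E
python3 - <<'E'
from h import *
d=np.load("pics/w1.npy");E=np.load("pics/w1E.npy");W=wcloud(d,E,r.camera_model("wrist")["K"])
S=W[180:290,270:370].reshape(-1,3)
print("table",np.nanmedian(S[S[:,2]<.01,2]))
for lo,hi in ((.064,.08),(.036,.046)):
    q=S[(S[:,2]>lo)&(S[:,2]<hi)]
    print(len(q),np.median(q[:,2]),cv2.minAreaRect((q[:,:2]*1000).astype(np.float32)),cv2.minEnclosingCircle((q[:,:2]*1000).astype(np.float32)), q.mean(0))
E
```

```text
table -0.00037847480627006824
1154 0.06950240393136625 ((516.8164672851562, -259.72979736328125), (57.740604400634766, 10.821060180664062), 40.7053108215332) ((516.5046997070312, -259.4520263671875), 28.99773406982422) [ 0.51776302 -0.25919255  0.06945023]
3575 0.03960369546708992 ((516.9237060546875, -259.55255126953125), (62.554054260253906, 62.92266082763672), 41.378273010253906) ((516.86083984375, -259.9488220214844), 31.99358558654785) [ 0.51802279 -0.25888376  0.03962403]
```

Request:
carry_out:
  increments: "0 0.2 0.3 0.001 0.003 0.04 0.087; 0 0.2 0.3 0.002 0.0037 0.085 0.087; 0 0.2 0.3 0.002 0.0037 0.115 0.087; 0 0.2 0.3 0.002 0.0037 0.124 0.087; 0 0.2 0.3 0.002 0.0037 0.124 0.087"

```text
time: 2.02
ee_pos: [0.5154, -0.263, 0.0455]
eef_rot: [0.906, -0.424, 0.0, 0.0]
ft_force: [-0.2, -0.1, 0.2]
width: 0.087
```

```bash
python3 -c "
from h import *
inc([.5169,-.2597,.0437],-49.3)
print(r.read_state()['ft_force'])"
```

```text
yaw0 -50.22 tilt 0.04 p0 [ 0.5154 -0.263   0.0455] rv [ 0.01 -0.04 -0.92] sh [-0.0016 -0.0033  0.0018] w 0.087 q7 -0.621 t 2.02
[-0.19353545 -0.05864541  0.22463619]
```

Request:
carry_out:
  increments: "0 0 -0.9 -0.0016 -0.0033 0.0015 0.087; 0 0 -0.9 -0.0016 -0.0033 0.0015 0.06; 0 0 -0.9 -0.0016 -0.0033 0.0015 0.03; 0 0 -0.9 -0.0016 -0.0033 0.0015 0.005; 0 0 -0.9 -0.0016 -0.0033 0.0015 0.005"
  squeeze: 30

```text
time: 2.65
ee_pos: [0.5169, -0.2598, 0.0441]
eef_rot: [0.909, -0.417, 0.0, 0.0]
ft_force: [0.4, 0.3, -0.6]
width: 0.0549
```

Request:
carry_out:
  increments: "0 0 0 0 0 0 0.005; 0 0 0 0 0 0 0.005; 0 0 0 0 0 0 0.005; 0 0 0 0 0 0 0.005; 0 0 0 0 0 0 0.005"

```text
time: 3.28
ee_pos: [0.5169, -0.2598, 0.0441]
eef_rot: [0.909, -0.417, 0.0, 0.0]
ft_force: [-0.9, -0.9, -0.3]
width: 0.0118
```

```bash
python3 -c "
from h import *
inc([.5169,-.2597,.16])
print(r.read_state()['ft_force'])"
```

```text
yaw0 -49.33 tilt 0.05 p0 [ 0.5169 -0.2598  0.0441] rv [ 0.01 -0.05 -0.  ] sh [ 0.     -0.     -0.1159] w 0.0118 q7 -0.614 t 3.27
[-0.91640027 -0.90555132 -0.33597163]
```

Request:
carry_out:
  increments: "0 0 0 0 0 -0.015 0.005; 0 0 0 0 0 -0.045 0.005; 0 0 0 0 0 -0.085 0.005; 0 0 0 0 0 -0.125 0.005; 0 0 0 0 0 -0.16 0.005"

```text
time: 3.9
ee_pos: [0.5169, -0.2595, 0.2066]
eef_rot: [0.909, -0.417, 0.001, 0.0]
ft_force: [-0.4, -0.6, -3.5]
width: 0.0118
```

```bash
python3 -c "
from h import *
rv,sh=inc([.584,.182,.20],32)
print(r.read_state()['ft_force'])"
```

```text
yaw0 -49.31 tilt 0.11 p0 [ 0.5169 -0.2595  0.2066] rv [ 6.000e-02 -1.000e-01 -8.131e+01] sh [-0.291  -0.3387  0.0061] w 0.0118 q7 -0.557 t 3.9
[-0.43342747 -0.57822695 -3.5241234 ]
```

Request:
carry_out:
  increments: "0 0 -6 -0.021 -0.025 0 0.005; 0 0 -14 -0.05 -0.058 0 0.005; 0 0 -22 -0.08 -0.095 0 0.005; 0 0 -31 -0.112 -0.132 0 0.005; 0 0 -40 -0.145 -0.169 0 0.005"

```text
time: 4.53
ee_pos: [0.5504, -0.0379, 0.2073]
eef_rot: [0.997, -0.079, 0.001, 0.001]
ft_force: [1.2, 1.1, -2.9]
width: 0.0118
```

```bash
python3 -c "
from h import *
rv,sh=inc([.584,.182,.20],32)"
```

```text
yaw0 -9.03 tilt 0.15 p0 [ 0.5504 -0.0379  0.2073] rv [  0.12  -0.1  -41.03] sh [-0.0013 -0.2224  0.007 ] w 0.0118 q7 -0.282 t 4.53
```

Request:
carry_out:
  increments: "0 0 -10 0 -0.055 0.002 0.005; 0 0 -20 0 -0.11 0.004 0.005; 0 0 -30 0 -0.165 0.006 0.005; 0 0 -38 -0.001 -0.21 0.007 0.005; 0 0 -41 -0.0013 -0.2224 0.007 0.005"

```text
time: 5.15
ee_pos: [0.5831, 0.1857, 0.2006]
eef_rot: [0.96, 0.279, 0.001, 0.0]
ft_force: [0.0, -1.2, -2.8]
width: 0.0118
```

Request:
carry_out:
  increments: "0 0 0 0 0 0 0.005; 0 0 0 0 0 0 0.005; 0 0 0 0 0 0 0.005; 0 0 0 0 0 0 0.005; 0 0 0 0 0 0 0.005"

```text
time: 5.78
ee_pos: [0.5832, 0.1852, 0.2007]
eef_rot: [0.96, 0.278, 0.001, 0.0]
ft_force: [0.2, 0.5, -2.7]
width: 0.0118
```

Run:
```python
from h import *
rv,sh=inc([.584,.182,.20],32)
print(r.read_state()['ft_force'])
s=r.read_state()
m=r.camera_model('wrist');im,d=r.camera('wrist');cv2.imwrite('pics/w2.png',im);np.save('pics/w2.npy',d);np.save('pics/w2E.npy',m['extrinsics'])
ims=[]
for n in ("scene","side"):
    im,d=r.camera(n); cv2.imwrite(f"pics/{n}2.png",im); np.save(f"pics/{n}2.npy",d)
    u,v=proj(n,[.584,.182,.13]).astype(int); ims.append(cv2.resize(im[max(v-70,0):v+70,u-70:u+70],(400,400),interpolation=cv2.INTER_CUBIC))
cv2.imwrite("pics/c2.png",np.hstack(ims))
```

```text
yaw0 32.34 tilt 0.10 p0 [0.5832 0.1852 0.2007] rv [ 0.07 -0.08  0.34] sh [-0.001   0.0031  0.0007] w 0.0118 q7 -0.034 t 5.78
[ 0.18152169  0.49435485 -2.70599408]
```

View pics/w2.png

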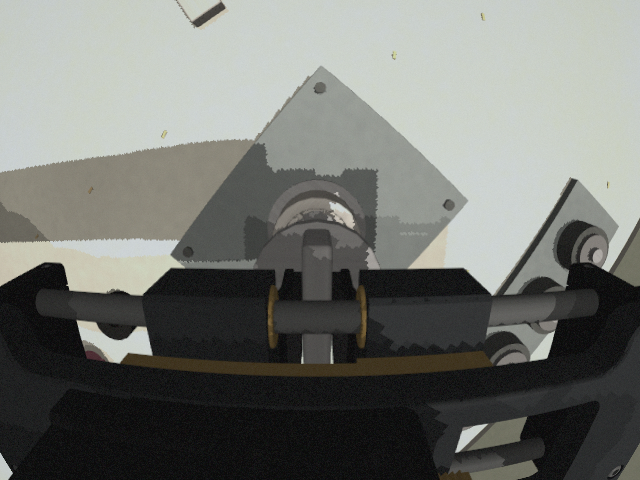

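View pics/c2.png

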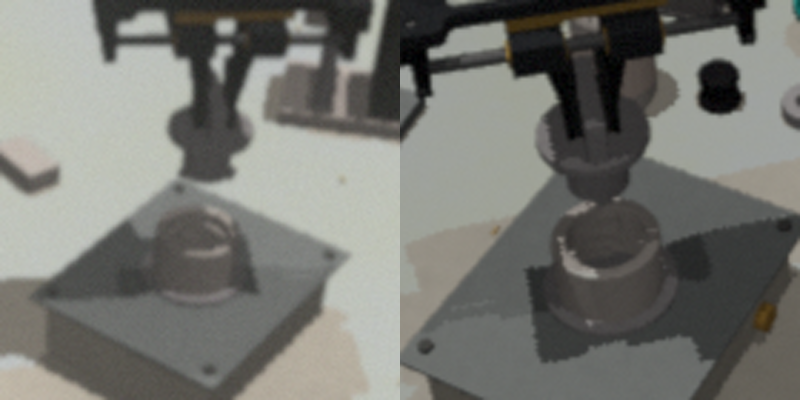

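The wrist view shows the plug's bar at (317,300) over the neck, whose mouth is at (318,215). The crops show it hanging upright above the neck. Next I'll fit the neck axis accurately in each camera, and check where the held plug sits against the TCP in the same cameras so calibration errors cancel.

```bash
cat > fit.py <<'E'
from h import *
from scipy.optimize import least_squares
def neck(W,c0=(.584,.182)):
    q=W.reshape(-1,3);q=q[~np.isnan(q[:,0])];q=q[np.hypot(q[:,0]-c0[0],q[:,1]-c0[1])<.045]
    w=q[(q[:,2]>.070)&(q[:,2]<.098)]; w=w[np.hypot(w[:,0]-c0[0],w[:,1]-c0[1])>.0285]
    f=lambda c:np.hypot(w[:,0]-c[0],w[:,1]-c[1])-.033
    s=least_squares(f,c0,loss="soft_l1",f_scale=.001)
    a=q[(q[:,2]>.101)&(q[:,2]<.107)]
    g=lambda c:(lambda rr:np.maximum(rr-.033,0)+np.maximum(.0245-rr,0))(np.hypot(a[:,0]-c[0],a[:,1]-c[1]))
    t=least_squares(g,c0,loss="soft_l1",f_scale=.0005)
    L=W.reshape(-1,3);L=L[(np.hypot(L[:,0]-c0[0],L[:,1]-c0[1])<.15)&(L[:,2]>.055)&(L[:,2]<.065)]
    print(" wall",len(w),s.x.round(4),"resid",np.abs(f(s.x)).mean().round(5)," rim",len(a),t.x.round(4),g(t.x).mean().round(6),"lid",len(L),cv2.minAreaRect((L[:,:2]*1000).astype(np.float32)))
def flange(W,tcp):
    q=W.reshape(-1,3);q=q[~np.isnan(q[:,0])];q=q[np.hypot(q[:,0]-tcp[0],q[:,1]-tcp[1])<.045]
    zt=tcp[2]-.0441
    e=q[(q[:,2]>zt+.030)&(q[:,2]<zt+.0425)]; 
    f=lambda c:(lambda rr:np.maximum(rr-.032,0))(np.hypot(e[:,0]-c[0],e[:,1]-c[1]))
    k=q[(q[:,2]>zt+.009)&(q[:,2]<zt+.029)]
    h=lambda c:np.hypot(k[:,0]-c[0],k[:,1]-c[1])-.018
    t=least_squares(h,tcp[:2],loss="soft_l1",f_scale=.001) if len(k)>10 else None
    print(" flange",len(e),cv2.minEnclosingCircle((e[:,:2]*1000).astype(np.float32)),"core",len(k),t.x.round(4) if t else None,"zmin",np.percentile(q[q[:,2]>.12][:,2],1) if (q[:,2]>.12).any() else None)
E
python3 - <<'E'
from fit import *
for i in (0,2):
    for n in ("scene","side"):
        print(n,i);W=cloud(n,np.load(f"pics/{n}{i}.npy"));neck(W)
        if i==2: flange(W,(.5832,.1852,.2007))
W=wcloud(np.load("pics/w2.npy"),np.load("pics/w2E.npy"),r.camera_model("wrist")["K"]);print("wrist");neck(W)
E
```

```text
scene 0
 wall 290 [0.584  0.1825] resid 0.00117  rim 214 [0.5845 0.1809] 0.000136 lid 3521 ((583.5028686523438, 181.87319946289062), (215.53656005859375, 172.79141235351562), 81.8381118774414)
side 0
 wall 404 [0.5852 0.1833] resid 0.00073  rim 413 [0.5844 0.1846] 4.1e-05 lid 7777 ((584.2507934570312, 183.08999633789062), (214.52716064453125, 172.20115661621094), 81.77641296386719)
scene 2
 wall 282 [0.5838 0.1828] resid 0.00122  rim 224 [0.5847 0.1812] 0.000116 lid 3501 ((583.8889770507812, 182.50515747070312), (216.52699279785156, 172.61798095703125), 81.73826599121094)
 flange 287 ((582.0358276367188, 184.13954162597656), 32.74232482910156) core 89 [0.582 0.186] zmin 0.16321819548875974
side 2
 wall 405 [0.5851 0.1832] resid 0.00075  rim 392 [0.5843 0.1843] 5.7e-05 lid 7348 ((584.9879150390625, 183.5295867919922), (213.82589721679688, 173.2189178466797), 81.9651870727539)
 flange 615 ((581.8961181640625, 188.40821838378906), 33.26800537109375) core 67 [0.5829 0.1871] zmin 0.1662979876517439
wrist
 wall 335 [0.5844 0.1812] resid 0.00024  rim 1167 [0.5843 0.1812] 3e-06 lid 28623 ((584.3199462890625, 181.51937866210938), (210.49790954589844, 170.91897583007812), 81.84133911132812)
```

```bash
python3 -c "
from h import *
rv,sh=inc([.5847,.1815,.158],57)"
```

```text
yaw0 32.38 tilt 0.10 p0 [0.5831 0.1856 0.2006] rv [  0.08  -0.07 -24.62] sh [-0.0009  0.0043  0.0426] w 0.0123 q7 -0.034 t 5.92
```

Request:
carry_out:
  increments: "0 0 -6 -0.0009 0.0043 0.01 0.005; 0 0 -13 -0.0009 0.0043 0.022 0.005; 0 0 -20 -0.0009 0.0043 0.034 0.005; 0 0 -24.6 -0.0009 0.0043 0.0426 0.005; 0 0 -24.6 -0.0009 0.0043 0.0426 0.005"

```text
time: 6.55
ee_pos: [0.5844, 0.1812, 0.1574]
eef_rot: [0.879, 0.477, 0.0, 0.0]
ft_force: [-0.5, 0.7, -2.4]
width: 0.012
```

Request:
carry_out:
  increments: "0 0 0 0 0 0 0.005; 0 0 0 0 0 0 0.005; 0 0 0 0 0 0 0.005; 0 0 0 0 0 0 0.005; 0 0 0 0 0 0 0.005"

```text
time: 7.18
ee_pos: [0.5844, 0.1813, 0.1575]
eef_rot: [0.879, 0.477, 0.0, 0.0]
ft_force: [0.4, 0.0, -2.2]
width: 0.0117
```

```bash
python3 -c "
from h import *
rv,sh=inc([.5847,.1815,.148],57)
print(r.read_state()['ft_force'],r.read_state()['torque'])"
```

```text
yaw0 56.94 tilt 0.03 p0 [0.5844 0.1813 0.1575] rv [ 0.03 -0.01 -0.06] sh [0.0003 0.0001 0.0095] w 0.0117 q7 0.356 t 7.17
[ 3.56440125e-01  1.11447780e-03 -2.18943170e+00] [ 0.06379667 -0.10759845 -0.04466175]
```

Request:
carry_out:
  increments: "0 0 0 0.0003 0 0.004 0.005; 0 0 0 0.0003 0 0.008 0.005; 0 0 0 0.0003 0 0.011 0.005; 0 0 0 0.0003 0 0.0135 0.005; 0 0 0 0.0003 0 0.0135 0.005"

```text
time: 7.8
ee_pos: [0.5846, 0.1815, 0.1437]
eef_rot: [0.879, 0.477, 0.0, 0.0]
ft_force: [-0.3, 1.2, -3.0]
width: 0.0117
```

```bash
python3 -c "
from h import *
rv,sh=inc([.5847,.1815,.137],57)
print(r.read_state()['ft_force'],r.read_state()['torque'])"
```

```text
yaw0 56.94 tilt 0.02 p0 [0.5846 0.1815 0.1437] rv [ 0.02  0.   -0.06] sh [0.0001 0.0001 0.0067] w 0.0117 q7 0.348 t 7.8
[-0.31815138  1.15507852 -2.95479304] [ 0.16102708 -0.16448343 -0.03171292]
```

Request:
carry_out:
  increments: "0 0 0 0 0 0.001 0.005; 0 0 0 0 0 0.002 0.005; 0 0 0 0 0 0.003 0.005; 0 0 0 0 0 0.004 0.005; 0 0 0 0 0 0.004 0.005"

```text
time: 8.43
ee_pos: [0.5846, 0.1816, 0.1397]
eef_rot: [0.879, 0.477, 0.0, 0.0]
ft_force: [0.4, 0.4, -2.6]
width: 0.0116
```

Request:
carry_out:
  increments: "0 0 0 0 0 0.0005 0.005; 0 0 0 0 0 0.001 0.005; 0 0 0 0 0 0.0015 0.005; 0 0 0 0 0 0.002 0.005; 0 0 0 0 0 0.002 0.005"

```text
time: 9.05
ee_pos: [0.5848, 0.1816, 0.1384]
eef_rot: [0.879, 0.477, 0.0, 0.0]
ft_force: [-1.2, -2.1, 6.3]
width: 0.0118
```

Contact came at TCP z about 0.138, close to the expected rest height on the ledges (0.137). Next I'll turn anticlockwise with a light push.

Request:
carry_out:
  increments: "0 0 -3 0 0 0.0008 0.005; 0 0 -6 0 0 0.001 0.005; 0 0 -9 0 0 0.001 0.005; 0 0 -12 0 0 0.001 0.005; 0 0 -12 0 0 0.001 0.005"

```text
time: 9.68
ee_pos: [0.5857, 0.1822, 0.1391]
eef_rot: [0.824, 0.566, 0.002, 0.001]
ft_force: [-1.4, 0.2, 10.5]
width: 0.0113
```

```bash
cat > st.py <<'E'
from h import *
s=r.read_state();inc([.5847,.1815,.137]);print(np.round(s['ft_force'],1),np.round(s['torque'],2))
E
python3 st.py
```

```text
yaw0 68.96 tilt 0.21 p0 [0.5857 0.1822 0.1391] rv [ 0.18 -0.11 -0.  ] sh [-0.001  -0.0007  0.0021] w 0.0113 q7 0.539 t 9.68
[-1.4  0.2 10.5] [-0.03  0.18 -0.08]
```

Request:
carry_out:
  increments: "0 0 -3 -0.0007 -0.0005 0.0004 0.005; 0 0 -6 -0.0007 -0.0005 0.0004 0.005; 0 0 -9 -0.0007 -0.0005 0.0004 0.005; 0 0 -12 -0.0007 -0.0005 0.0004 0.005; 0 0 -12 -0.0007 -0.0005 0.0004 0.005"

```text
time: 10.3
ee_pos: [0.5856, 0.1822, 0.1395]
eef_rot: [0.761, 0.649, 0.003, 0.001]
ft_force: [0.8, -0.2, 4.9]
width: 0.0118
```

```bash
python3 st.py
```

```text
yaw0 80.95 tilt 0.32 p0 [0.5856 0.1822 0.1395] rv [ 0.29 -0.14 -0.  ] sh [-0.0008 -0.0008  0.0025] w 0.0118 q7 0.733 t 10.3
[ 0.8 -0.2  4.9] [ 0.37 -0.42  0.01]
```

Request:
carry_out:
  increments: "0.2 -0.1 -3 0 0 0.0006 0.005; 0.2 -0.1 -6 0 0 0.0006 0.005; 0.2 -0.1 -9 0 0 0.0006 0.005; 0.2 -0.1 -12 0 0 0.0006 0.005; 0.2 -0.1 -12 0 0 0.0006 0.005"

```text
time: 10.92
ee_pos: [0.5852, 0.1818, 0.1382]
eef_rot: [0.689, 0.725, 0.0, 0.0]
ft_force: [0.7, -0.4, -2.5]
width: 0.0119
```

```bash
python3 st.py
python3 - <<'E'
from h import *
ims=[]
for n in ("scene","side"):
    im,d=r.camera(n); np.save(f"pics/{n}3.npy",d)
    u,v=proj(n,[.584,.182,.12]).astype(int); ims.append(cv2.resize(im[max(v-50,0):v+50,u-50:u+50],(400,400),interpolation=cv2.INTER_CUBIC))
cv2.imwrite("pics/c3.png",np.hstack(ims))
E
```

```text
yaw0 92.87 tilt 0.03 p0 [0.5852 0.1818 0.1382] rv [0.02 0.02 0.  ] sh [-0.0003 -0.0005  0.0012] w 0.0119 q7 0.924 t 10.93
[ 0.7 -0.4 -2.5] [ 0.08 -0.18 -0.01]
```

View pics/c3.png

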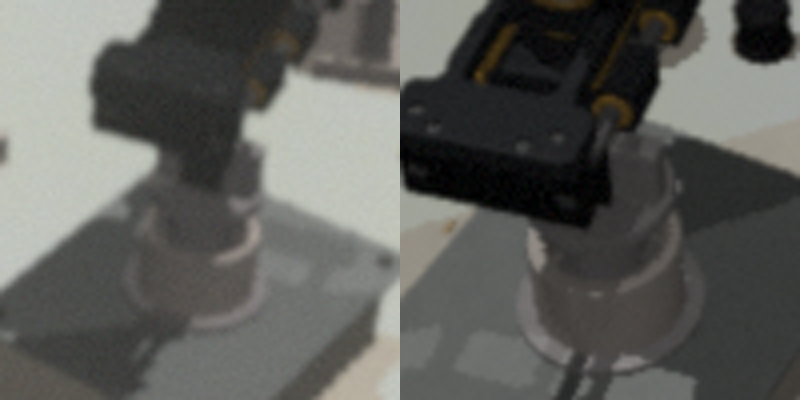

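The crop shows the plug standing upright in the neck with its flange still well above the rim, and the vertical load is gone (Fz -2.5, just the plug's weight). It clicked off a stop or is over a window, so I'll probe down without turning.

Request:
carry_out:
  increments: "0 0 0 0 0 0.0006 0.005; 0 0 0 0 0 0.0012 0.005; 0 0 0 0 0 0.0018 0.005; 0 0 0 0 0 0.002 0.005; 0 0 0 0 0 0.002 0.005"

```text
time: 11.65
ee_pos: [0.5854, 0.182, 0.1369]
eef_rot: [0.689, 0.724, 0.0, 0.001]
ft_force: [-3.1, -1.4, 6.4]
width: 0.0115
```

```bash
python3 st.py
```

```text
yaw0 92.83 tilt 0.07 p0 [0.5854 0.182  0.1369] rv [0.07 0.02 0.  ] sh [-0.0005 -0.0007 -0.0001] w 0.0115 q7 0.922 t 11.65
[-3.1 -1.4  6.4] [-0.28  0.58 -0.01]
```

Contact at 0.137, exactly ledge height, so it clicked off a stop onto the ledges. I'll keep turning anticlockwise.

Request:
carry_out:
  increments: "0 0 -3 -0.0003 -0.0003 0.0006 0.005; 0 0 -6 -0.0003 -0.0003 0.0006 0.005; 0 0 -9 -0.0003 -0.0003 0.0006 0.005; 0 0 -12 -0.0003 -0.0003 0.0006 0.005; 0 0 -12 -0.0003 -0.0003 0.0006 0.005"

```text
time: 12.28
ee_pos: [0.5857, 0.1822, 0.1369]
eef_rot: [0.61, 0.792, 0.001, 0.001]
ft_force: [0.1, 1.0, 6.2]
width: 0.0118
```

Request:
carry_out:
  increments: "0 0 -3 0 0 0.0006 0.005; 0 0 -6 0 0 0.0006 0.005; 0 0 -9 0 0 0.0006 0.005; 0 0 -12 0 0 0.0006 0.005; 0 0 -12 0 0 0.0006 0.005"

```text
time: 12.9
ee_pos: [0.586, 0.1826, 0.1368]
eef_rot: [0.524, 0.852, 0.002, 0.001]
ft_force: [-1.4, 0.7, 6.8]
width: 0.0117
```

```bash
python3 st.py
```

```text
yaw0 116.79 tilt 0.22 p0 [0.586  0.1826 0.1368] rv [0.22 0.01 0.  ] sh [-0.0005 -0.0017 -0.0002] w 0.0117 q7 1.305 t 12.9
[-1.4  0.7  6.8] [ 0.11  0.22 -0.07]
```

Request:
carry_out:
  increments: "0.2 0 -3 -0.0003 -0.0012 0.0005 0.005; 0.2 0 -6 -0.0003 -0.0012 0.0005 0.005; 0.2 0 -9 -0.0003 -0.0012 0.0005 0.005; 0.2 0 -12 -0.0003 -0.0012 0.0005 0.005; 0.2 0 -12 -0.0003 -0.0012 0.0005 0.005"

```text
time: 13.52
ee_pos: [0.5855, 0.1823, 0.1369]
eef_rot: [0.432, 0.902, 0.001, 0.001]
ft_force: [-0.2, 0.8, 5.3]
width: 0.0118
```

```bash
python3 st.py
```

```text
yaw0 128.76 tilt 0.11 p0 [0.5855 0.1823 0.1369] rv [0.1  0.03 0.  ] sh [-0.0001 -0.0011 -0.0001] w 0.0118 q7 1.496 t 13.53
[-0.2  0.8  5.3] [ 0.13 -0.04 -0.02]
```

Request:
carry_out:
  increments: "0 0 -3 0 -0.0006 0.0006 0.005; 0 0 -6 0 -0.0006 0.0006 0.005; 0 0 -9 0 -0.0006 0.0006 0.005; 0 0 -12 0 -0.0006 0.0006 0.005; 0 0 -12 0 -0.0006 0.0006 0.005"

```text
time: 14.15
ee_pos: [0.5854, 0.1824, 0.1368]
eef_rot: [0.336, 0.942, 0.001, 0.001]
ft_force: [-0.4, -0.2, 5.8]
width: 0.0118
```

```bash
python3 st.py
```

```text
yaw0 140.74 tilt 0.19 p0 [0.5854 0.1824 0.1368] rv [0.18 0.06 0.  ] sh [-0.     -0.0012 -0.0002] w 0.0118 q7 1.687 t 14.15
[-0.4 -0.2  5.8] [0.25 0.01 0.03]
```

Request:
carry_out:
  increments: "0 0 -3 0 -0.0006 0.0006 0.005; 0 0 -6 0 -0.0006 0.0006 0.005; 0 0 -9 0 -0.0006 0.0006 0.005; 0 0 -12 0 -0.0006 0.0006 0.005; 0 0 -12 0 -0.0006 0.0006 0.005"

```text
time: 14.78
ee_pos: [0.585, 0.1821, 0.1358]
eef_rot: [0.236, 0.972, 0.001, 0.001]
ft_force: [1.0, 1.7, -2.2]
width: 0.0117
```

```bash
python3 st.py
```

```text
yaw0 152.67 tilt 0.19 p0 [0.585  0.1821 0.1358] rv [0.18 0.08 0.  ] sh [ 0.     -0.0006 -0.0012] w 0.0117 q7 1.876 t 14.78
[ 1.   1.7 -2.2] [ 0.43 -0.21  0.01]
```

The load is gone again and z is below ledge height, so it is over the thread start. I'll lower gently without turning.

Request:
carry_out:
  increments: "0.2 0 0 0 -0.0003 0.0006 0.005; 0.2 0 0 0 -0.0003 0.0012 0.005; 0.2 0 0 0 -0.0003 0.0018 0.005; 0.2 0 0 0 -0.0003 0.0024 0.005; 0.2 0 0 0 -0.0003 0.0024 0.005"

```text
time: 15.4
ee_pos: [0.5848, 0.1822, 0.1335]
eef_rot: [0.236, 0.972, -0.0, 0.001]
ft_force: [-0.2, 3.3, 0.2]
width: 0.0117
```

```bash
python3 st.py
```

```text
yaw0 152.68 tilt 0.07 p0 [0.5848 0.1822 0.1335] rv [0.   0.07 0.  ] sh [-0.0002 -0.0006 -0.0035] w 0.0117 q7 1.874 t 15.4
[-0.2  3.3  0.2] [ 1.08 -0.14  0.15]
```

Request:
carry_out:
  increments: "0 0 0 0 0.0002 0.0008 0.005; 0 0 0 0 0.0002 0.0016 0.005; 0 0 0 0 0.0002 0.0024 0.005; 0 0 0 0 0.0002 0.0032 0.005; 0 0 0 0 0.0002 0.0032 0.005"

```text
time: 16.02
ee_pos: [0.5849, 0.1821, 0.13]
eef_rot: [0.236, 0.972, -0.0, 0.0]
ft_force: [1.5, 2.2, -3.9]
width: 0.0119
```

```bash
python3 st.py
```

```text
yaw0 152.66 tilt 0.06 p0 [0.5849 0.1821 0.13  ] rv [-0.01  0.06 -0.  ] sh [-0.0001 -0.0006 -0.007 ] w 0.0119 q7 1.872 t 16.02
[ 1.5  2.2 -3.9] [ 0.85 -0.41  0.02]
```

Request:
carry_out:
  increments: "0 0 0 0 0 0.0008 0.005; 0 0 0 0 0 0.0016 0.005; 0 0 0 0 0 0.0024 0.005; 0 0 0 0 0 0.003 0.005; 0 0 0 0 0 0.003 0.005"

```text
time: 16.65
ee_pos: [0.5851, 0.1821, 0.1272]
eef_rot: [0.236, 0.972, -0.0, 0.001]
ft_force: [0.8, 1.4, 2.6]
width: 0.0117
```

```bash
python3 st.py
```

```text
yaw0 152.67 tilt 0.08 p0 [0.5851 0.1821 0.1272] rv [-0.    0.08 -0.  ] sh [ 0.     -0.0007 -0.0098] w 0.0117 q7 1.87 t 16.65
[0.8 1.4 2.6] [ 0.61 -0.23  0.02]
```

It has dropped about 10 mm into the thread start, resting at 0.127 with about 5 N. Next I'll screw clockwise along the helix at 0.087 mm/deg.

Request:
carry_out:
  increments: "0 0 3 0 0 0.0002 0.005; 0 0 6 0 0 0.0004 0.005; 0 0 9 0 0 0.0006 0.005; 0 0 12 0 0 0.0009 0.005; 0 0 12 0 0 0.0009 0.005"

```text
time: 17.27
ee_pos: [0.5853, 0.1819, 0.1264]
eef_rot: [0.337, 0.942, -0.0, 0.001]
ft_force: [3.3, 1.3, -1.7]
width: 0.0114
```

```bash
python3 st.py
```

```text
yaw0 140.67 tilt 0.11 p0 [0.5853 0.1819 0.1264] rv [0.02 0.11 0.  ] sh [ 0.0002 -0.0007 -0.0106] w 0.0114 q7 1.679 t 17.27
[ 3.3  1.3 -1.7] [ 0.76 -0.75  0.04]
```

Request:
carry_out:
  increments: "0 0 4 0 0.0003 0.0004 0.005; 0 0 9 0 0.0003 0.0008 0.005; 0 0 14 0 0.0003 0.0012 0.005; 0 0 20 0 0.0003 0.0018 0.005; 0 0 20 0 0.0003 0.0018 0.005"

```text
time: 17.9
ee_pos: [0.5851, 0.182, 0.1245]
eef_rot: [0.494, 0.869, -0.0, 0.001]
ft_force: [-0.1, 1.1, 0.8]
width: 0.0117
```

```bash
python3 st.py
```

```text
yaw0 120.76 tilt 0.11 p0 [0.5851 0.182  0.1245] rv [0.01 0.11 0.  ] sh [-0.0002 -0.0006 -0.0125] w 0.0117 q7 1.361 t 17.9
[-0.1  1.1  0.8] [ 0.41 -0.03 -0.05]
```

Request:
carry_out:
  increments: "0 0 5 0 0 0.0004 0.005; 0 0 11 0 0 0.0009 0.005; 0 0 17 0 0 0.0014 0.005; 0 0 24 0 0 0.002 0.005; 0 0 24 0 0 0.002 0.005"

```text
time: 18.52
ee_pos: [0.5851, 0.1818, 0.1224]
eef_rot: [0.663, 0.749, -0.0, 0.001]
ft_force: [0.3, 0.9, 0.6]
width: 0.012
```

```bash
python3 st.py
```

```text
yaw0 96.95 tilt 0.13 p0 [0.5851 0.1818 0.1224] rv [0.03 0.12 0.  ] sh [-0.0003 -0.0004 -0.0146] w 0.012 q7 0.98 t 18.52
[0.3 0.9 0.6] [ 0.34 -0.29 -0.03]
```

Request:
carry_out:
  increments: "0 0 5 0 0 0.0004 0.005; 0 0 11 0 0 0.0009 0.005; 0 0 17 0 0 0.0014 0.005; 0 0 24 0 0 0.002 0.005; 0 0 24 0 0 0.002 0.005"

```text
time: 19.15
ee_pos: [0.585, 0.1817, 0.1203]
eef_rot: [0.803, 0.596, -0.0, 0.001]
ft_force: [1.7, 1.1, -0.3]
width: 0.0121
```

```bash
python3 st.py
```

```text
yaw0 73.21 tilt 0.14 p0 [0.585  0.1817 0.1203] rv [0.08 0.12 0.  ] sh [-0.0003 -0.0002 -0.0167] w 0.0121 q7 0.598 t 19.15
[ 1.7  1.1 -0.3] [ 0.3  -0.49 -0.01]
```

Request:
carry_out:
  increments: "0 0 5 0 0 0.0004 0.005; 0 0 11 0 0 0.0009 0.005; 0 0 17 0 0 0.0014 0.005; 0 0 24 0 0 0.0021 0.005; 0 0 24 0 0 0.0021 0.005"

```text
time: 19.77
ee_pos: [0.585, 0.1817, 0.1182]
eef_rot: [0.908, 0.419, -0.0, 0.001]
ft_force: [0.9, 0.6, -0.1]
width: 0.012
```

```bash
python3 st.py
```

```text
yaw0 49.51 tilt 0.15 p0 [0.585  0.1817 0.1182] rv [0.13 0.08 0.  ] sh [-0.0004 -0.0001 -0.0188] w 0.012 q7 0.215 t 19.77
[ 0.9  0.6 -0.1] [ 0.29 -0.44  0.  ]
```

Request:
carry_out:
  increments: "0 0 4 0 0 0.0003 0.005; 0 0 8 0 0 0.0007 0.005; 0 0 12 0 0 0.001 0.005; 0 0 16 0 0 0.0014 0.005; 0 0 16 0 0 0.0014 0.005"

```text
time: 20.4
ee_pos: [0.5848, 0.1815, 0.1168]
eef_rot: [0.957, 0.291, -0.0, 0.002]
ft_force: [-1.4, -0.9, 2.2]
width: 0.0115
```

```bash
python3 st.py
```

```text
yaw0 33.81 tilt 0.18 p0 [0.5848 0.1815 0.1168] rv [0.15 0.08 0.  ] sh [-0.0002  0.     -0.0202] w 0.0115 q7 -0.04 t 20.4
[-1.4 -0.9  2.2] [-0.16  0.08 -0.02]
```

Request:
carry_out:
  increments: "0.1 0.1 2 0 0 0.0002 0.005; 0.1 0.1 4 0 0 0.0004 0.005; 0.1 0.1 6 0 0 0.0006 0.005; 0.1 0.1 8 0 0 0.0009 0.005; 0.1 0.1 8 0 0 0.0009 0.005"

```text
time: 21.02
ee_pos: [0.5849, 0.1817, 0.1161]
eef_rot: [0.975, 0.223, 0.001, 0.0]
ft_force: [-1.2, 0.3, 2.9]
width: 0.0117
```

```bash
python3 st.py
```

```text
yaw0 25.79 tilt 0.08 p0 [0.5849 0.1817 0.1161] rv [ 0.06 -0.05 -0.  ] sh [-0.0003  0.0001 -0.0209] w 0.0117 q7 -0.169 t 21.02
[-1.2  0.3  2.9] [-0.    0.11 -0.06]
```

Request:
carry_out:
  increments: "0 0 2 0 0 0.0002 0.005; 0 0 4 0 0 0.0004 0.005; 0 0 6 0 0 0.0006 0.005; 0 0 8 0 0 0.0008 0.005; 0 0 8 0 0 0.0008 0.005"

```text
time: 21.65
ee_pos: [0.5854, 0.1821, 0.116]
eef_rot: [0.988, 0.154, 0.001, 0.0]
ft_force: [-0.8, -0.7, 8.2]
width: 0.012
```

```bash
python3 st.py
```

```text
yaw0 17.72 tilt 0.15 p0 [0.5854 0.1821 0.116 ] rv [ 0.06 -0.14 -0.  ] sh [-0.0008  0.0003 -0.021 ] w 0.012 q7 -0.301 t 21.65
[-0.8 -0.7  8.2] [-0.09  0.21  0.07]
```

z stopped at 0.116, which is the computed seat height. The turn from the start was 2.36 rad, within 2.1–2.7. I'll turn a few degrees more under light load to make sure, then check.

Request:
carry_out:
  increments: "0 0 3 -0.0004 0 0.0005 0.005; 0 0 6 -0.0004 0 0.0005 0.005; 0 0 9 -0.0004 0 0.0005 0.005; 0 0 9 -0.0004 0 0.0005 0.005; 0 0 9 -0.0004 0 0.0005 0.005"

```text
time: 22.28
ee_pos: [0.5854, 0.1822, 0.116]
eef_rot: [0.997, 0.075, 0.002, 0.0]
ft_force: [-0.2, 0.3, 5.7]
width: 0.0115
```

```bash
python3 st.py
python3 - <<'E'
from h import *
ims=[]
for n in ("scene","side"):
    im,d=r.camera(n)
    u,v=proj(n,[.584,.182,.11]).astype(int); ims.append(cv2.resize(im[max(v-45,0):v+45,u-45:u+45],(400,400),interpolation=cv2.INTER_CUBIC))
cv2.imwrite("pics/c4.png",np.hstack(ims))
E
```

```text
yaw0 8.65 tilt 0.21 p0 [0.5854 0.1822 0.116 ] rv [ 0.02 -0.21 -0.  ] sh [-0.0007  0.0006 -0.021 ] w 0.0115 q7 -0.449 t 22.27
[-0.2  0.3  5.7] [-0.    0.18 -0.06]
```

View pics/c4.png

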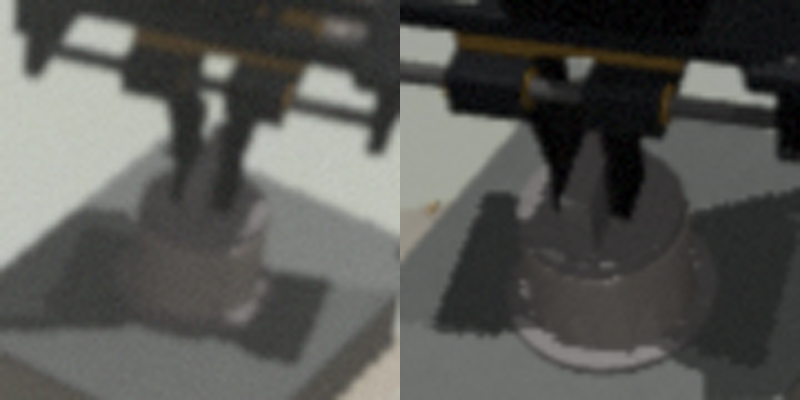

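Both crops show the flange lying flush on the rim, with no gap visible in either view. z held at 0.116 while turning, so it is seated. I'll relieve the push and let go.

Request:
carry_out:
  increments: "0 0 0 0 0 -0.0002 0.005; 0 0 0 0 0 -0.0002 0.02; 0 0 0 0 0 -0.0002 0.04; 0 0 0 0 0 -0.0002 0.06; 0 0 0 0 0 -0.0002 0.06"

```text
time: 23.0
ee_pos: [0.5854, 0.1822, 0.1162]
eef_rot: [0.997, 0.075, 0.002, 0.0]
ft_force: [0.6, -0.3, -0.2]
width: 0.0418
```

Request:
carry_out:
  increments: "0 0 0 0 0 0 0.06; 0 0 0 0 0 -0.005 0.06; 0 0 0 0 0 -0.02 0.06; 0 0 0 0 0 -0.045 0.06; 0 0 0 0 0 -0.08 0.06"

```text
time: 23.62
ee_pos: [0.5848, 0.1821, 0.1975]
eef_rot: [0.997, 0.075, 0.002, 0.0]
ft_force: [1.0, 0.7, 0.5]
width: 0.0601
```

Request:
carry_out:
  increments: "0 0 0 0 0.02 -0.03 0.06; 0 0 0 0 0.05 -0.06 0.06; 0 0 0 0 0.08 -0.08 0.06; 0 0 0 0 0.1 -0.09 0.06; 0 0 0 0 0.1 -0.09 0.06"

```text
time: 24.25
ee_pos: [0.6001, 0.0819, 0.2882]
eef_rot: [0.997, 0.074, 0.002, 0.0]
ft_force: [0.2, -0.2, -0.0]
width: 0.0602
```

```bash
python3 st.py
python3 - <<'E'
from fit import *
ims=[]
for n in ("scene","side"):
    im,d=r.camera(n); cv2.imwrite(f"pics/{n}5.png",im)
    u,v=proj(n,[.584,.182,.11]).astype(int); ims.append(cv2.resize(im[max(v-45,0):v+45,u-45:u+45],(400,400),interpolation=cv2.INTER_CUBIC))
    W=cloud(n,d).reshape(-1,3);W=W[~np.isnan(W[:,0])];q=W[np.hypot(W[:,0]-.585,W[:,1]-.182)<.03]
    f=q[(q[:,2]>.105)&(q[:,2]<.119)];A=np.c_[f[:,:2]-[.585,.182],np.ones(len(f))];c=np.linalg.lstsq(A,f[:,2],rcond=None)[0]
    print(n,len(f),"flange top z",c[2].round(4),"tilt deg",np.degrees(c[:2]).round(2),"bar top",np.percentile(q[:,2],97).round(4))
cv2.imwrite("pics/c5.png",np.hstack(ims))
m=r.camera_model('wrist');im,d=r.camera('wrist');cv2.imwrite('pics/w5.png',im)
W=wcloud(d,np.array(m['extrinsics']),m['K']).reshape(-1,3);W=W[~np.isnan(W[:,0])];q=W[np.hypot(W[:,0]-.585,W[:,1]-.182)<.03]
f=q[(q[:,2]>.105)&(q[:,2]<.119)]
if len(f)>20:
    A=np.c_[f[:,:2]-[.585,.182],np.ones(len(f))];c=np.linalg.lstsq(A,f[:,2],rcond=None)[0];print("wrist",len(f),c[2],np.degrees(c[:2]))
E
```

```text
yaw0 8.51 tilt 0.24 p0 [0.6001 0.0819 0.2882] rv [ 0.04 -0.23 -0.  ] sh [-0.0011 -0.1009  0.1511] w 0.0602 q7 -0.209 t 24.25
[ 0.2 -0.2 -0. ] [ 0.06 -0.13  0.05]
scene 272 flange top z 0.1125 tilt deg [-0.44  0.56] bar top 0.1435
side 472 flange top z 0.1117 tilt deg [-0.26  0.61] bar top 0.1427
wrist 2495 0.1116585731868683 [0.06449441 0.17262431]
```

View pics/c5.png

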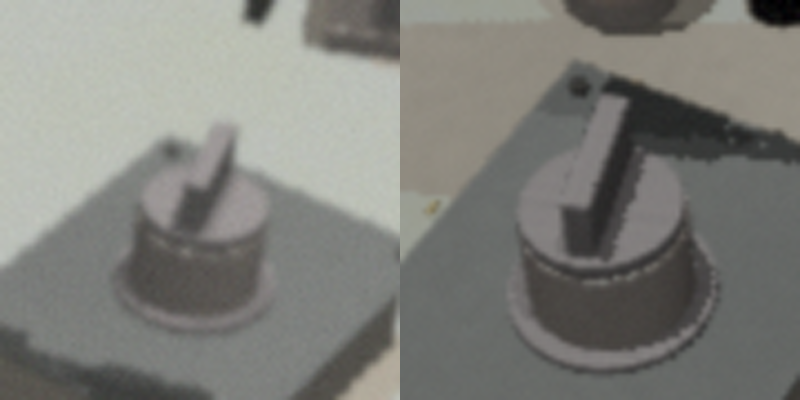

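View pics/side5.png

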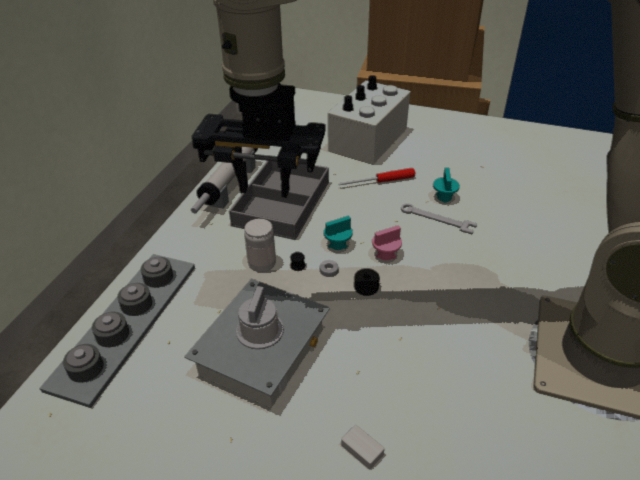

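The pictures show the plug seated in the neck (side view, pixel (259,320)) with the flange flush. The flange top is at 0.1117–0.1125 m against 0.112 expected, with tilt under 1°. The bystanders have not moved and the gripper is clear, so I'll hand in.

Request:
carry_out:
  increments: "0 0 0 0 0 0 0.06; 0 0 0 0 0 0 0.06; 0 0 0 0 0 0 0.06; 0 0 0 0 0 0 0.06; 0 0 0 0 0 0 0.06"

```text
time: 25.02
ee_pos: [0.5989, 0.0847, 0.2867]
eef_rot: [0.997, 0.076, 0.001, -0.0]
ft_force: [0.7, -0.4, -0.3]
width: 0.0599
```

```bash
python3 -c "
from bench import r
print(r.close_job())"
```

```text
the job is handed in; nothing more can be done
None
```

The steel plug is screwed back into the reservoir neck with its flange down on the rim. I let go of it and handed the job in at about 25 s.

- **Setting in:** I gripped the bar, set the plug in upright and turned it anticlockwise about 96°. On the way it clicked off a stop, and at the end it dropped about 10 mm into the thread start.
- **Screwing in:** I turned it clockwise about 144° (2.5 rad) along the helix until it stopped going down at the computed seat height. It was down at about 2.4 rad; the last 9° were a check, and the height did not change.
- **Force:** the highest I read between plug and neck was about 13 N. Force was read only between moves, so brief peaks in between would not show.
- **Last checks:** all three cameras put the flange top at 0.1117–0.1125 m, against 0.112 expected, with under 1° of tilt. The gripper is clear, and the side view shows the other things where they were.
- **Disagreement:** before the plug went in, the cameras differed by up to about 3 mm on the neck's position. I used a value corrected against where the held plug appeared, and it went in without catching.

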